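# Shut the carat balance's draft shield and tare it

### The arm

A 7-joint arm with a two-finger parallel gripper is mounted at the origin on the work surface. World frame = base frame: x ahead of the robot, y to its left, z up, the work surface at z = 0. Lengths are in m, angles in rad, forces in N, time in s.
With the tool pointing down it reaches from about 0.4 to 0.85 m from the base axis. Payload 4.5 kg.
Tool frame: the origin (TCP) lies midway between the tips of the shut fingers; the grasp point (between the pads) lies 19 mm behind it; z points along the fingers, y is the line along which they close (so a half turn about z gives the same grasp; the last joint's range is limited). The gripper opens to 88 mm and grips with 3 to 60 N. Pads are 18 mm wide; open, the fingers measure 123 mm over their backs; the gripper's body (75 mm by 187 mm) begins 45 mm behind the grasp point.
Start: joints at [-1.301, 0.689, -0.195, 1.565, 0.157, 0.902, -0.215], TCP at [0.146, 0.608, 0.239] pointing down, gripper open.
Joint ranges: [-3.01, 3.01], [-0.46, 2.08], [-1.47, 1.51], [0.13, 2.56], [-1, 4.14], [0.04, 2.09], [-2.66, 2.66]. Speed limits (rad/s): [2.57, 2.57, 3.14, 3.14, 3.14, 3.14, 3.14].

### API

Orientations are given as a unit quaternion [x, y, z, w].
In Python, from plant import r gives the robot as it stands.
- The arm moves only by the tool move_arm, never from a script. Its argument "targets" is a list that holds one entry, the list of rows, each a list of 7 numbers: the opening, from 0 (shut) to 1 (fully open), then the shift along the tool's x, y, z in mm, then the turn, a rotation vector about the tool's x, y, z in degrees. In form: [[[claw, dx, dy, dz, ax, ay, az], ...]]. A call has 1 to 10 rows; each row is the pose to reach, as a shift and turn from the pose commanded when the call began, along the tool's axes at that moment; what a row does not reach only later rows make up. A row lasts 1/8 s, in which the tool goes at most 62.5 mm and 10.7 degrees, less where a joint would pass 70% of its speed; a pose out of reach is approached as far as the arm can. A call with a gripper value outside its range is refused whole. The fingers move at their own pace and stop on an object; "newtons" is the grip in N (left out, the last holds). Time passes only in rows, so rows that repeat a pose let the fingers close. It gives the time, the measured TCP pose, the force, the opening and the grip force at its end, in the units of the state.
- r.get_state(): the state, without advancing time (a new reading comes with each control period).
- r.snapshot(name): name is "scene" or "top" or "wrist"; returns the picture (420x560x3 uint8, red, green, blue); there is no depth.
- r.camera_info(name): a dict with "fx", "fy", "cx", "cy" (pixels), "R" (3x3) and "t" (3): a world point X has camera coordinates R X + t. Camera axes: x right, y down, z forward; pixel columns grow to the right and rows downward; lengths in m; the calibration is good to about 2 mm. A picture is of the moment at which its call begins: read the wrist's pose just before it. camera_info takes no time and is no camera call; for the wrist camera it gives the pose at the moment of the call.
- r.finish_job(): hands the job in; it is judged then, once.
The state is a dict: "clock": time; "q": joint angles; "qd": joint speeds; "joint_torque": joint torques, N m; "tool_pos": TCP position; "eef_rot": TCP orientation; "contact_force": force on the tool from outside, world axes, zero at the start; "moment": the same for the moment, N m; "opening": opening from 0.0 (shut) to 1.0 (fully open); "finger_force": force on a finger pad.
Only numpy, scipy, OpenCV 4.12 (cv2) and the standard library are available. Lean on these libraries where they do the work, as an engineer would, in place of code of your own. Each camera call takes 0.05 s, during which the arm holds its last target. There are 200 camera calls.

### The job

Get the balance ready for weighing the rings: with the fingertips, push the draft shield's glass lid and its left side door fully shut, gently and in either order, then press the blue tare key all the way down and let it come up again. Nothing is to be picked up: the dish stays as it is on the pan, and the rings, wax block, weight and tools stay where they lie.

Things in the scene. Friction and masses are not known exactly. Their poses are not given: they have to be found in the camera images.
- balance: White balance fixed to the bench, 280 (x) x 200 (y) mm; origin under its centre, x to its rear, y to its left, z up. Console x -140 to -55, top 48 mm high, display hood in its middle (y -48 to 48, 70 mm high). Behind it the base is 62 mm high and carries the glass shield: x -55 to 85, y -78 to 83, up to z 162 mm; its right pane is fixed. White tower x 85 to 140, 160 mm high.
- lid (a joint): Sliding top lid of the draft shield: 0 = fully shut, grows to 0.09 m as it slides to the rear (balance +x). Stays where it is left; 1 to 2 N slide it; solid stop at 0. Glass plate in a black frame, 142 x 152 mm, upper side 167 mm above the bench.
- lid_ledge (a point): Centre of the upright rear face (looking to balance +x) of the lid's black finger ledge; moves with the lid. The ledge is 92 mm wide (y) and stands 13 mm above the lid (z 167 to 180 mm; this point 173.5). Its front is a ramp: push it from behind towards balance -x. Shut: x -30, y 0 mm in the balance's frame. Flat lid lies behind it for 115 mm.
- door (a joint): Sliding left side door (balance +y side): 0 = fully shut, grows to 0.09 m as it slides to the rear (balance +x). Stays where it is left; 1 to 2 N slide it; solid stop at 0. Glass, 140 mm long, 66 to 158 mm above the bench, outer face at y 83 mm.
- door_ledge (a point): Centre of the upright rear face (looking to balance +x) of the side door's black finger ledge; moves with the door. The ledge stands out sideways, y 83 to 113 mm, from 70 to 156 mm high (this point: y 98, 113 mm high). Its front is a ramp: push it from behind towards balance -x with the fingers reaching down beside the door. Shut: x -30 mm in the balance's frame.
- tare (a joint): Blue tare key at the left of the console: 0 = up, 0.004 m = fully down; springs back; 1.8 N starts it, 4.2 N holds it fully down.
- tare_top (a point): Centre of the top of the blue tare key, 22 (x) x 32 (y) mm, 54 mm above the bench, 6 mm proud of the console; at x -120, y 63 mm in the balance's frame.
- pan (a point): Centre of the top of the round steel weighing pan (84 mm across) inside the chamber, 72 mm above the bench.
- dish: Loose aluminium weighing dish on the pan, 54 mm across, 14 mm high; origin under its centre.
- wax_ring: Loose blue wax ring lying flat, 29 mm across, 10 mm high, on the bench to the left of the balance; origin under its centre.
- brass_ring: Loose brass ring lying flat, 26 mm across, 6 mm high, on the bench to the right of the balance; origin under its centre.
- weight: Loose steel 100 g weight, 28 mm across, 42 mm high, standing to the right of the balance; origin under its centre.
- wax_block: Loose blue wax block 60 x 35 x 14 mm on the bench at the left; origin under its centre.
- brush: Loose bench brush with a red handle lying at the left along its own x; origin under it.
- file: Loose needle file, 185 mm long, wooden handle, lying at the right along its own x; origin under its middle.
- tweezers: Loose steel tweezers, 130 mm long, 9 mm high, lying at the right along its own x; origin under its middle.

How it is judged:
By the outcome, as a careful person would: the job done as asked, in the order asked, and still so for the second after the job is handed in, with the robot touching nothing.
It also fails if it takes over 58 s, if anything falls off the work surface, if the arm or the gripper's body presses on something with over 40 N, if the wrist force passes 120 N, or if a joint passes its speed limit or range.

## Working session

There is one attempt and no reset: what is moved stays moved. The work goes in short steps, Python scripts to look and compute and a tool call to move; the robot and the scene stay as the last step left them, time stands still between calls to the robot, and variables do not carry over. Pictures are saved under pics/ and viewed, at most 10 in all, crops included, and the job is handed in when it is done.

Besides the shell and the picture viewer there is one more tool, called after ">>>" in YAML: its name, and indented under it one key for each argument. move_arm: Moves the arm, as the interface text tells. Its arguments: {"type":"object","properties":{"targets":{"type":"array","items":{"type":"array","items":{"type":"array","items":{"type":"number"}}}},"newtons":{"type":"number"}},"required":["targets"]}

```bash
mkdir -p pics
python3 - <<'E'
from plant import r
import cv2,json
s=r.get_state();print({k:s[k] for k in("clock","tool_pos","eef_rot","contact_force","opening")})
for n in("scene","top"):
    cv2.imwrite(f"pics/{n}0.png",r.snapshot(n)[:,:,::-1]);c=r.camera_info(n);print(n,c)
E
```

```text
{'clock': 0.0, 'tool_pos': array([0.14594175, 0.60709663, 0.23791161]), 'eef_rot': array([ 1.17584824e-01,  9.93062442e-01, -8.92095737e-04, -2.32677190e-05]), 'contact_force': array([0.61056777, 0.74744546, 0.7912605 ]), 'opening': 0.9983062528985561}
scene {'fx': 422.63620975018034, 'fy': 422.63620975018034, 'cx': 282.0044823747498, 'cy': 202.88924255822192, 'R': array([[ 0.98109864, -0.19334634,  0.00791574],
       [-0.15879264, -0.8277925 , -0.53809337],
       [ 0.11059097,  0.52666571, -0.84284807]]), 't': array([-0.55088214,  0.13733173,  1.43082777])}
top {'fx': 496.1241443927294, 'fy': 496.1241443927294, 'cx': 277.96116064055724, 'cy': 206.98354780266487, 'R': array([[ 0.02309047, -0.99972725, -0.00349988],
       [-0.99773244, -0.02282273, -0.06331746],
       [ 0.06322031,  0.00495397, -0.9979873 ]]), 't': array([-0.02399588,  0.57552099,  1.36468764])}
```

View pics/scene0.png

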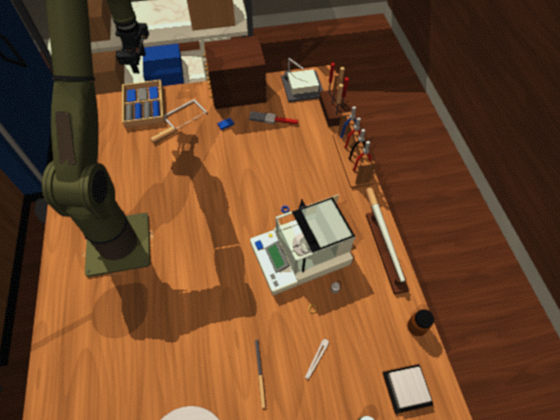

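View pics/top0.png

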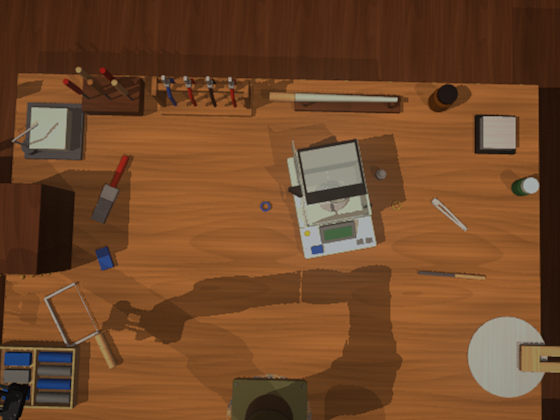

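The balance's console faces the robot, with the tare key near (317,249) in the top view. The lid's black ledge bar is near (335,192) and the door ledge near (294,190). I'll zoom in on both views.

```bash
cat > h.py <<'E'
import numpy as np,cv2
from plant import r
def ray(n,u,v,z):
    c=r.camera_info(n);R=c["R"];t=c["t"];o=-R.T@t
    d=R.T@np.array([(u-c["cx"])/c["fx"],(v-c["cy"])/c["fy"],1]);return o+d*(z-o[2])/d[2]
def proj(n,X):
    c=r.camera_info(n);p=c["R"]@X+c["t"];return np.array([c["fx"]*p[0]/p[2]+c["cx"],c["fy"]*p[1]/p[2]+c["cy"]])
def blue(n,img,x0,x1,y0,y1):
    h=cv2.cvtColor(img,cv2.COLOR_RGB2HSV);m=cv2.inRange(h,(100,130,60),(130,255,255))
    k,l,s,c=cv2.connectedComponentsWithStats(m[y0:y1,x0:x1])
    return [(s[i,4],c[i]+[x0,y0]) for i in range(1,k) if s[i,4]>8]
E
python3 - <<'E'
from h import *
t=cv2.imread("pics/top0.png");s=cv2.imread("pics/scene0.png")
a=cv2.resize(t[130:270,270:400],None,fx=3,fy=4*.75,interpolation=cv2.INTER_CUBIC)
b=cv2.resize(s[190:300,240:370],None,fx=3,fy=3,interpolation=cv2.INTER_CUBIC)
o=np.zeros((420,780,3),np.uint8);o[:,:390]=a;o[:330,390:]=b;cv2.imwrite("pics/crop0.png",o)
for n,i,w in(("top",t,(290,350,230,265)),("scene",s,(240,300,225,265))):
    for A,c in blue(n,i[:,:,::-1].copy(),*w):print(n,A,c,ray(n,*c,.054))
E
```

```text
top 69 [316.82608696 249.24637681] [ 0.46175467 -0.1184799   0.054     ]
scene 38 [258.63157895 244.65789474] [ 0.45981149 -0.12124279  0.054     ]
```

View pics/crop0.png

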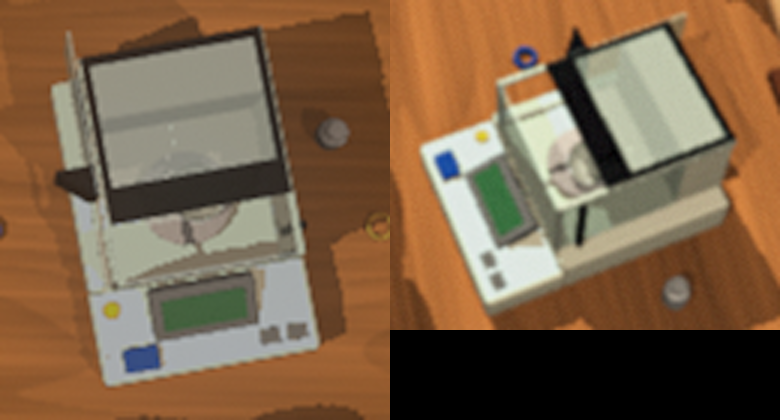

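The crop shows the lid's frame with rear corners at crop (85,62) and (262,30). The ledge's rear edge runs (108,187)–(285,160), the door ledge is at about (75,183), and the console's front corners are at (107,384) and (319,347).

```bash
cat >> h.py <<'E'
def setup():
    P=lambda x,y,z:ray("top",270+x/3,130+y/3,z)
    L,R=P(107,384,.046),P(319,347,.046)
    d=L-R;yaw1=np.arctan2(-d[0],d[1]); 
    a,b=P(85,62,.167),P(262,30,.167);d2=a-b;yaw2=np.arctan2(-d2[0],d2[1])
    return L,R,a,b,yaw1,yaw2
def frame(yaw,tare=np.array([.4613,-.119])):
    c,s=np.cos(yaw),np.sin(yaw);M=np.array([[c,-s],[s,c]]);return M,tare-M@[-.120,.063]
E
python3 - <<'E'
from h import *
L,R,a,b,y1,y2=setup();print(np.degrees([y1,y2]),np.linalg.norm(L-R),np.linalg.norm(a-b))
for y in(y1,y2,(y1+y2)/2):
    M,o=frame(y);f=lambda p:(1000*(M.T@(p[:2]-o))).round(1)
    print(np.degrees(y),o,"front L/R",f(L),f(R),"lidrear",f(a),f(b))
    for n,u,v in(("top",108,187),("top",285,160)):print(f(ray(n,270+u/3,130+v/3,.176)))
    print("door tips top",f(ray("top",270+57/3,130+183/3,.156)),"scene top",f(ray("scene",240+(577-390)/3,190+32/3,.156)))
E
```

```text
[11.18311484 11.62603869] 0.1948837504423909 0.15038185433543982
11.183114835347208 [ 0.59124003 -0.15753035] front L/R [-137.8   96.9] [-137.8  -98. ] lidrear [134.5  73.6] [135.7 -76.8]
[27.4 73.6]
[ 24.3 -74.1]
door tips top [ 39.6 113.7] scene top [ 47.2 105. ]
11.626038694727471 [ 0.59153401 -0.15652471] front L/R [-137.6   97. ] [-139.1  -97.9] lidrear [134.6  71.6] [134.6 -78.8]
[27.4 72.5]
[ 23.3 -75.2]
door tips top [ 40.  112.5] scene top [ 47.5 103.7]
11.40457676503734 [ 0.59138799 -0.15702781] front L/R [-137.7   96.9] [-138.5  -98. ] lidrear [134.6  72.6] [135.2 -77.8]
[27.4 73. ]
[ 23.8 -74.7]
door tips top [ 39.8 113.1] scene top [ 47.4 104.4]
```

The balance sits at (0.591, -0.157) with a yaw of 11.4°. The lid is about 50 mm open and the door about 70–75 mm. I'll shut the fingers and move to a point above the space behind the door ledge.

>>> move_arm:
  targets:
    - [[0,-45,-37,-15,0,0,-2],[0,-90,-74,-25,0,0,-4],[0,-135,-110,-25,0,0,-6],[0,-180,-147,-25,0,0,-8],[0,-225,-184,-25,0,0,-10],[0,-270,-220,-25,0,0,-12],[0,-315,-257,-25,0,0,-14],[0,-360,-294,-25,0,0,-16],[0,-405,-330,-25,0,0,-18],[0,-450,-367,-25,0,0,-20]]
  newtons: 10

```text
clock: 1.35
tool_pos: [0.4986, 0.1442, 0.2635]
eef_rot: [-0.057, 0.998, 0.0, -0.0]
contact_force: [-0.2, 1.3, 0.1]
opening: 0.002
finger_force: 0.0
```

>>> move_arm:
  targets:
    - [[0,-30,-50,0,0,0,-2],[0,-60,-100,0,0,0,-3],[0,-90,-150,0,0,0,-5],[0,-119,-200,0,0,0,-5],[0,-119,-200,0,0,0,-5]]

```text
clock: 1.98
tool_pos: [0.6401, -0.0461, 0.2623]
eef_rot: [-0.096, 0.995, -0.002, -0.0]
contact_force: [-0.4, 0.7, 0.1]
opening: 0.006
finger_force: 0.0
```

```bash
cat >> h.py <<'E'
def bal():
    s=r.get_state();M,o=frame(np.radians(11.4));p=s["tool_pos"]
    q=s["eef_rot"];a=2*np.degrees(np.arctan2(q[1],q[0]))
    print(round(s["clock"],2),"bal",(1000*(M.T@(p[:2]-o))).round(1),"z",round(1000*p[2],1),"toolx",round(a,1),"F",(np.r_[M.T@s["contact_force"][:2],s["contact_force"][2]]).round(1))
E
python3 - <<'E'
from h import *
bal()
a=r.snapshot("wrist");b=r.snapshot("scene")[180:310,230:370]
o=np.zeros((420,800,3),np.uint8);o[:,:400]=a[:,80:480];o[:372,400:]=cv2.resize(b,(400,372),interpolation=cv2.INTER_CUBIC)
cv2.imwrite("pics/w1.png",o[:,:,::-1])
E
```

```text
1.98 bal [69.7 99.1] z 262.3 toolx 191.0 F [-0.2  0.8  0.1]
```

View pics/w1.png

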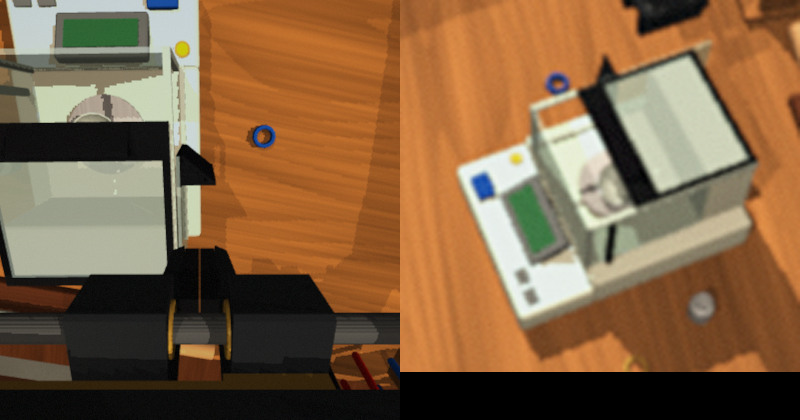

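Wrist view: the door ledge spans about (259..295, 146..185) in full-frame pixels, with its rear edge at row 185. The lid ledge's rear edge is at row about 161. The fingers are behind both.

Run:
```python
from h import *
M,o=frame(np.radians(11.4));f=lambda p:(1000*(M.T@(p[:2]-o))).round(1)
for u,v,z in((262,185,.156),(294,185,.156),(294,170,.156),(150,161,.18),(150,276,.167),(80,276,.167),(248,270,.167),(342,135,.01)):print(u,v,f(ray("wrist",u,v,z)))
bal()
```

```text
262 185 [52.2 90.9]
294 185 [ 52.2 118.1]
294 170 [ 39.3 117.9]
150 161 [27.8  8.5]
150 276 [133.  -10.1]
80 276 [132.9 -72.7]
248 270 [127.1  77.7]
342 135 [ 22.  185.8]
2.08 bal [ 69.1 105.9] z 262.9 toolx 191.4 F [ 0.2 -0.4  0.5]
```

>>> move_arm:
  targets:
    - [[0,-5,2,20,0,0,0],[0,-5,2,50,0,0,0],[0,-5,2,80,0,0,0],[0,-5,2,105,0,0,0],[0,-5,2,125,0,0,0],[0,-5,2,131,0,0,0],[0,-5,2,131,0,0,0]]

```text
clock: 2.95
tool_pos: [0.6427, -0.0354, 0.1323]
eef_rot: [-0.101, 0.995, 0.0, -0.0]
contact_force: [0.2, 0.1, -0.4]
opening: 0.012
finger_force: 0.0
```

```bash
python3 -c "
from h import *
bal()"
```

```text
2.95 bal [ 74.4 109.1] z 132.3 toolx 191.6 F [ 0.2  0.1 -0.4]
```

>>> move_arm:
  targets:
    - [[0,6,0,0,0,0,0],[0,12,0,0,0,0,0],[0,18,0,0,0,0,0],[0,24,0,0,0,0,0],[0,30,0,0,0,0,0],[0,36,0,0,0,0,0],[0,42,0,0,0,0,0],[0,48,0,0,0,0,0],[0,54,0,0,0,0,0],[0,60,0,0,0,0,0]]

```text
clock: 4.2
tool_pos: [0.584, -0.0486, 0.1327]
eef_rot: [-0.1, 0.995, -0.0, -0.0]
contact_force: [1.3, -0.4, 1.9]
opening: 0.006
finger_force: 0.7
```

```bash
python3 -c "
from h import *
bal()"
```

```text
4.2 bal [ 14.2 107.8] z 132.7 toolx 191.5 F [ 1.2 -0.7  1.9]
```

Pushing the door with light force. I'll continue and then slow down.

>>> move_arm:
  targets:
    - [[0,5,0,0,0,0,0],[0,10,0,0,0,0,0],[0,15,0,0,0,0,0],[0,19,0,0,0,0,0],[0,22,0,0,0,0,0],[0,24,0,0,0,0,0],[0,26,0,0,0,0,0],[0,28,0,0,0,0,0]]

```text
clock: 5.2
tool_pos: [0.5568, -0.0541, 0.1326]
eef_rot: [-0.1, 0.995, 0.0, -0.0]
contact_force: [0.7, -1.1, 0.2]
opening: 0.005
finger_force: 0.6
```

```bash
python3 -c "
from h import *
bal()"
```

```text
5.2 bal [-13.5 107.7] z 132.6 toolx 191.5 F [ 0.5 -1.3  0.2]
```

>>> move_arm:
  targets:
    - [[0,1,0,0,0,0,0],[0,2,0,0,0,0,0],[0,3,0,0,0,0,0],[0,4,0,0,0,0,0],[0,5,0,0,0,0,0],[0,5,0,0,0,0,0]]

```text
clock: 5.95
tool_pos: [0.5529, -0.0548, 0.1328]
eef_rot: [-0.1, 0.995, 0.0, 0.001]
contact_force: [4.6, -1.3, -2.5]
opening: 0.008
finger_force: 2.1
```

```bash
python3 -c "
from h import *
bal()"
```

```text
5.95 bal [-17.5 107.8] z 132.8 toolx 191.5 F [ 4.3 -2.2 -2.5]
```

>>> move_arm:
  targets:
    - [[0,0.5,0,0,0,0,0],[0,1,0,0,0,0,0],[0,1.5,0,0,0,0,0],[0,1.5,0,0,0,0,0]]

```text
clock: 6.45
tool_pos: [0.5529, -0.0548, 0.1328]
eef_rot: [-0.1, 0.995, 0.0, 0.002]
contact_force: [7.0, 0.4, -5.6]
opening: 0.009
finger_force: 3.6
```

```bash
python3 -c "
from h import *
bal()"
```

```text
6.45 bal [-17.5 107.8] z 132.8 toolx 191.5 F [ 7.  -1.  -5.6]
```

The door is firmly at its stop. I'll back off, rise, and go behind the lid ledge.

>>> move_arm:
  targets:
    - [[0,-8,0,0,0,0,0],[0,-18,0,-5,0,0,0],[0,-18,0,-40,0,0,0],[0,-20,0,-85,0,0,0],[0,-35,-15,-95,0,0,0],[0,-60,-50,-95,0,0,0],[0,-80,-90,-95,0,0,0],[0,-82,-106,-90,0,0,0],[0,-82,-106,-85,0,0,0],[0,-82,-106,-85,0,0,0]]

```text
clock: 7.7
tool_pos: [0.6507, -0.1407, 0.2171]
eef_rot: [-0.101, 0.995, 0.001, -0.001]
contact_force: [0.0, -0.4, 0.8]
opening: 0.003
finger_force: 0.0
```

Run:
```python
from h import *
bal()
a=r.snapshot("wrist");b=r.snapshot("scene")[180:310,230:370]
o=np.zeros((420,800,3),np.uint8);o[:,:400]=a[:,80:480];o[:372,400:]=cv2.resize(b,(400,372),interpolation=cv2.INTER_CUBIC)
cv2.imwrite("pics/w2.png",o[:,:,::-1])
```

```text
7.7 bal [61.4  4.3] z 217.1 toolx 191.6 F [-0.  -0.4  0.8]
```

View pics/w2.png

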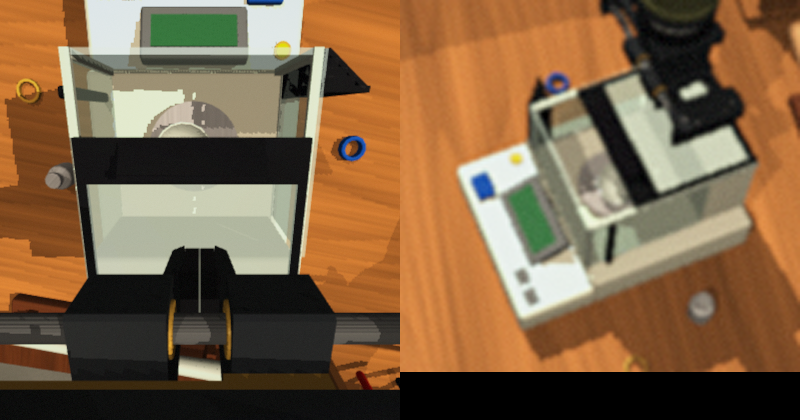

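The door ledge is now forward, at (330,75) in the crop. The lid ledge's rear edge is at row 184, ahead of the fingers at row 250, so the way down is clear.

>>> move_arm:
  targets:
    - [[0,0,-2,12,0,0,0],[0,0,-3,24,0,0,0],[0,0,-3,34,0,0,0],[0,0,-3,40,0,0,0],[0,0,-3,44,0,0,0],[0,0,-3,44,0,0,0]]

```text
clock: 8.55
tool_pos: [0.6526, -0.1458, 0.1735]
eef_rot: [-0.1, 0.995, 0.0, -0.0]
contact_force: [-0.5, 0.7, -0.2]
opening: 0.002
finger_force: 0.0
```

```bash
python3 -c "
from h import *
bal()"
```

```text
8.55 bal [62.2 -1. ] z 173.5 toolx 191.5 F [-0.4  0.8 -0.2]
```

>>> move_arm:
  targets:
    - [[0,6,0,1,0,0,0],[0,12,0,1.5,0,0,0],[0,18,0,1.5,0,0,0],[0,24,0,1.5,0,0,0],[0,30,0,1.5,0,0,0],[0,36,0,1.5,0,0,0],[0,42,0,1.5,0,0,0],[0,48,0,1.5,0,0,0],[0,54,0,1.5,0,0,0],[0,60,0,1.5,0,0,0]]

```text
clock: 9.8
tool_pos: [0.5936, -0.158, 0.1723]
eef_rot: [-0.1, 0.995, -0.0, 0.0]
contact_force: [1.9, -0.0, 0.0]
opening: 0.009
finger_force: 0.7
```

```bash
python3 -c "
from h import *
bal()"
```

```text
9.8 bal [ 2.  -1.4] z 172.3 toolx 191.5 F [ 1.9 -0.4  0. ]
```

>>> move_arm:
  targets:
    - [[0,4,0,0,0,0,0],[0,8,0,0,0,0,0],[0,11,0,0,0,0,0],[0,13,0,0,0,0,0],[0,15,0,0,0,0,0],[0,16,0,0,0,0,0],[0,17,0,0,0,0,0],[0,18,0,0,0,0,0],[0,19,0,0,0,0,0],[0,19,0,0,0,0,0]]

```text
clock: 11.05
tool_pos: [0.575, -0.1615, 0.1721]
eef_rot: [-0.1, 0.995, 0.0, -0.0]
contact_force: [1.7, -0.8, 0.8]
opening: 0.006
finger_force: 0.4
```

```bash
python3 -c "
from h import *
bal()"
```

```text
11.05 bal [-17.   -1.2] z 172.1 toolx 191.5 F [ 1.5 -1.1  0.8]
```

>>> move_arm:
  targets:
    - [[0,0.5,0,0,0,0,0],[0,1,0,0,0,0,0],[0,1.5,0,0,0,0,0],[0,2,0,0,0,0,0],[0,2.5,0,0,0,0,0],[0,2.5,0,0,0,0,0]]

```text
clock: 11.8
tool_pos: [0.5747, -0.1616, 0.1723]
eef_rot: [-0.1, 0.995, 0.0, 0.002]
contact_force: [6.0, 0.3, -4.4]
opening: 0.002
finger_force: 3.3
```

```bash
python3 -c "
from h import *
bal()"
```

```text
11.8 bal [-17.3  -1.2] z 172.3 toolx 191.5 F [ 6.  -0.9 -4.4]
```

The lid is at its stop too. I'll back off, rise, go toward the key, and measure it.

>>> move_arm:
  targets:
    - [[0,-8,0,0,0,0,0],[0,-10,0,-15,0,0,0],[0,-10,0,-50,0,0,0],[0,10,15,-60,0,0,0],[0,30,30,-60,0,0,0],[0,50,50,-60,0,0,0],[0,70,69,-60,0,0,0],[0,70,69,-60,0,0,0],[0,70,69,-60,0,0,0]]

```text
clock: 12.92
tool_pos: [0.4913, -0.109, 0.2328]
eef_rot: [-0.1, 0.995, -0.0, 0.001]
contact_force: [0.5, -0.4, -0.1]
opening: 0.006
finger_force: 0.0
```

Run:
```python
from h import *
bal()
M,o=frame(np.radians(11.4));f=lambda p:(1000*(M.T@(p[:2]-o))).round(1)
a=r.snapshot("wrist")
for A,c in blue("wrist",a,0,560,0,300):print(A,c,f(ray("wrist",*c,.054)))
b=r.snapshot("scene")[180:310,230:370]
o=np.zeros((420,800,3),np.uint8);o[:,:400]=a[:,80:480];o[:372,400:]=cv2.resize(b,(400,372),interpolation=cv2.INTER_CUBIC)
cv2.imwrite("pics/w3.png",o[:,:,::-1])
```

```text
12.93 bal [-88.6  66.8] z 232.8 toolx 191.5 F [ 0.4 -0.5 -0.1]
576 [274.95138889 156.50173611] [-118.5   61.6]
180 [364.24444444 257.74444444] [  0.5 166.3]
```

View pics/w3.png

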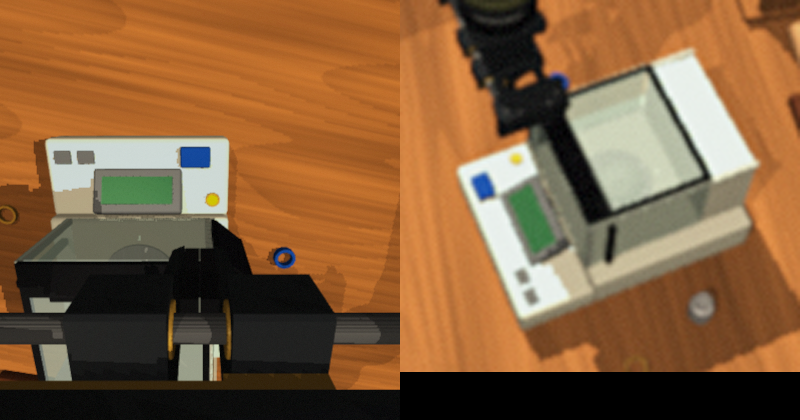

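Lid and door both look shut. The key is at (195,157) in the crop, which gives about (-119, 62) in the balance's frame. Moving above it and descending.

>>> move_arm:
  targets:
    - [[0,15,0,0,0,0,0],[0,31,0,0,0,0,0],[0,31,0,30,0,0,0],[0,31,0,65,0,0,0],[0,31,0,100,0,0,0],[0,31,0,130,0,0,0],[0,31,0,150,0,0,0],[0,31,0,162,0,0,0],[0,31,0,168,0,0,0],[0,31,0,168,0,0,0]]

```text
clock: 14.28
tool_pos: [0.4603, -0.1147, 0.0642]
eef_rot: [-0.1, 0.995, -0.0, 0.0]
contact_force: [0.7, 0.7, -0.2]
opening: 0.004
finger_force: 0.0
```

```bash
python3 -c "
from h import *
bal()"
```

```text
14.28 bal [-120.1   67.4] z 64.2 toolx 191.5 F [ 0.8  0.5 -0.2]
```

>>> move_arm:
  targets:
    - [[0,0,0,4,0,0,0],[0,0,0,8,0,0,0],[0,0,0,10,0,0,0],[0,0,0,11,0,0,0],[0,0,0,12,0,0,0],[0,0,0,13,0,0,0],[0,0,0,14,0,0,0],[0,0,0,14,0,0,0]]

```text
clock: 15.28
tool_pos: [0.4601, -0.1146, 0.0503]
eef_rot: [-0.1, 0.995, -0.0, 0.0]
contact_force: [-0.2, 0.0, 5.1]
opening: 0.005
finger_force: 2.4
```

```bash
python3 -c "
from h import *
bal()"
```

```text
15.28 bal [-120.3   67.6] z 50.3 toolx 191.5 F [-0.2  0.1  5.1]
```

>>> move_arm:
  targets:
    - [[0,0,0,0.5,0,0,0],[0,0,0,1,0,0,0],[0,0,0,1.5,0,0,0],[0,0,0,1.5,0,0,0]]

```text
clock: 15.78
tool_pos: [0.4599, -0.1146, 0.0498]
eef_rot: [-0.1, 0.995, -0.0, 0.0]
contact_force: [-1.8, 0.5, 16.7]
opening: 0.007
finger_force: 8.5
```

```bash
python3 -c "
from h import *
bal()"
```

```text
15.78 bal [-120.5   67.6] z 49.8 toolx 191.5 F [-1.6  0.8 16.7]
```

The key is bottomed at z 49.8 mm with 16.7 N. Releasing, rising and checking.

>>> move_arm:
  targets:
    - [[0,0,0,-3,0,0,0],[0,0,0,-10,0,0,0],[0,0,0,-40,0,0,0],[0,0,0,-80,0,0,0],[0,0,0,-120,0,0,0],[0,0,0,-160,0,0,0],[0,20,60,-180,0,0,0],[0,40,120,-180,0,0,0],[0,40,170,-180,0,0,0],[0,40,170,-180,0,0,0]]

```text
clock: 17.02
tool_pos: [0.3862, 0.0481, 0.2292]
eef_rot: [-0.105, 0.994, 0.001, 0.0]
contact_force: [-0.3, -1.0, -0.4]
opening: 0.005
finger_force: 0.0
```

Run:
```python
from h import *
bal()
a=r.snapshot("top")[130:270,230:410];b=r.snapshot("scene")[180:310,230:370]
o=np.zeros((420,800,3),np.uint8);o[:311,:400]=cv2.resize(a,(400,311),interpolation=cv2.INTER_CUBIC);o[:372,400:]=cv2.resize(b,(400,372),interpolation=cv2.INTER_CUBIC)
cv2.imwrite("pics/w4.png",o[:,:,::-1])
```

```text
17.02 bal [-160.6  241.7] z 229.2 toolx 192.0 F [-0.5 -1.  -0.4]
```

View pics/w4.png

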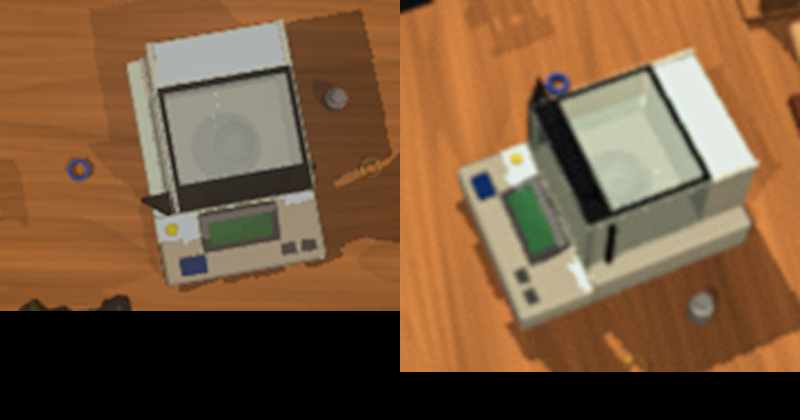

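The lid covers the shield, with its front bar at (245,188), and the door ledge is forward at (157,203). The dish and rings have not moved, so I'm handing in.

```bash
python3 -c "
from plant import r
print(r.finish_job())"
```

```text
the job is handed in; nothing more can be done
None
```

The door and then the lid were pushed shut to their stops with about 7 N or less, and the tare key was pressed to its stop and released; the job was handed in at about 17 s, with no verdict returned.

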